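# Tip clean vial caps off a tray into the feed track

## Task

Take the white tray by its handle, bring it with all four blue caps aboard to the feed track, and lay its straight grey side against the track's steel guide rail with the spout in the mouth of the channel; then tip it so that the caps slide in single file down the channel and all four lie flat in it. The caps are clean: do not touch them with the gripper or let any drop on the bench. Finally set the empty tray down flat on the bench away from the track and let go, leaving the funnel, timer, bottle and tape roll as they are.

Things in the scene. Friction and masses are not known exactly. Their poses are not given: they have to be found in the camera images.
- track: Fixed feed track: aluminium base 185 x 66 x 8 mm with the sloping channel and the steel guide rail on it. Origin: on the bench right below the middle of the channel's mouth; x = level downstream direction (the way caps run), y = left of it, z up. Extends from x = -40 to 145 mm.
- channel: Sloping groove of the track, steel floor. Origin: on the floor at the sill (upper end, the mouth), 70 mm above the bench. x runs down it, 22 degrees below level; y left, z square to the floor. Guide rail face at y = -16.5 mm; orange wall, 12 mm high, face at y = 13 mm, flaring outward to y = 28 mm over its first 28 mm; end stop at x = 140 mm. One cap wide; a flat cap's centre is at z = 6 mm.
- guide_rail: Rigid upright steel rail, 5 mm thick: the channel's right wall (looking downstream), carried on 40 mm upstream of the mouth. Frame same as track; face towards the channel at y = -16.5 mm, x = -40 to 134 mm; level top 96 mm above the bench (26 mm above the sill).
- tray: Loose white tray, 0.16 to 0.28 kg. Origin at the feet's underside; x to the spout end, y left, z up. Outline x -73 to 53, y +-41 mm; 6 mm feet at x = -58 and 38, y = +-32; floor 6 to 10 mm up. 3 mm walls to 22 mm up; the straight grey right wall (y -41 to -38) only to 19. Front wall slants from (50, -11) to (12, 38), so only the front right corner is open, 27 mm wide.
- tray_grip (a point): Centre of the tray's grey bridge handle across its middle (10 mm behind the tray's origin): a level bar 12 mm thick along the tray's x, 18 mm high, 82 mm long along y, centre 57 mm above the underside (38 mm clear between bar and floor; end posts flush with the tray's sides). Axes of the tray. Grip from above across the 12 mm.
- spout_tip (a point): Middle of the free end of the spout tongue, on its upper face: 71 mm ahead of the tray's origin, 25 mm right, 10 mm up. The tongue carries the floor on through the open corner from x = 53 to 71 mm, 22 mm wide, 4 mm thick, and fits between the channel's walls. Axes of the tray.
- cap_0_center (a point): Centre of a loose blue ribbed vial cap, 24 mm across, 12 mm high, 12 g, flat in the tray at the start (axis z); the four stand one behind another along the tray, at various distances from its grey side. Slippery: on tray or channel it starts to slide at about 11 to 17 degrees, differing from run to run. Caps can wedge at the opening until the tray is rocked or leaned to the rail.
- cap_0: The same cap as cap_0_center; origin at the centre of its underside.
- cap_1_center (a point): Centre of a loose blue ribbed vial cap, 24 mm across, 12 mm high, 12 g, flat in the tray at the start (axis z); the four stand one behind another along the tray, at various distances from its grey side. Slippery: on tray or channel it starts to slide at about 11 to 17 degrees, differing from run to run. Caps can wedge at the opening until the tray is rocked or leaned to the rail.
- cap_1: The same cap as cap_1_center; origin at the centre of its underside.
- cap_2_center (a point): Centre of a loose blue ribbed vial cap, 24 mm across, 12 mm high, 12 g, flat in the tray at the start (axis z); the four stand one behind another along the tray, at various distances from its grey side. Slippery: on tray or channel it starts to slide at about 11 to 17 degrees, differing from run to run. Caps can wedge at the opening until the tray is rocked or leaned to the rail.
- cap_2: The same cap as cap_2_center; origin at the centre of its underside.
- cap_3_center (a point): Centre of a loose blue ribbed vial cap, 24 mm across, 12 mm high, 12 g, flat in the tray at the start (axis z); the four stand one behind another along the tray, at various distances from its grey side. Slippery: on tray or channel it starts to slide at about 11 to 17 degrees, differing from run to run. Caps can wedge at the opening until the tray is rocked or leaned to the rail.
- cap_3: The same cap as cap_3_center; origin at the centre of its underside.
- funnel: Green funnel, 72 mm across, 80 mm high, standing mouth down; a bystander. Origin under its centre.
- timer: White bench timer, 18 x 66 x 66 mm, standing; a bystander. Origin under its centre.
- red_cap_bottle: White sample bottle with a red cap, 36 mm across, 70 mm high; a bystander. Origin under its centre.
- duct_tape: Roll of grey tape, 107 mm across, 48 mm high, lying flat in front; a bystander. Origin under its centre.

How it is judged:
By the outcome, as a careful person would: the job done as asked, in the order asked, and still so for the second after the job is handed in, with the robot touching nothing.
It also fails if it takes over 72 s, if anything falls off the work surface, if the arm or the gripper's body presses on something with over 40 N, if the wrist force passes 120 N, or if a joint passes its speed limit or range.

## Robot

A 6-joint arm with a two-finger parallel gripper is mounted at the origin on a cart in front of the work surface, level with it; the furniture and walls round the work are solid. World frame = base frame: x ahead of the robot, y to its left, z up, the work surface at z = 0. Lengths are in m, angles in rad, forces in N, time in s.
With the tool pointing down it reaches from about 0.35 to 0.95 m from the base axis. Payload 17.4 kg.
Tool frame: the origin (TCP) lies at the very end of the fingers, on their centre line; the grasp point (between the pads) lies 19 mm behind it; z points along the fingers, y is the line along which they close (so a half turn about z gives the same grasp; the last joint's range is limited). The gripper opens to 93 mm and grips with 3 to 60 N. Pads are 15 mm wide; open, the fingers measure 128 mm over their backs; the gripper's body (75 mm by 188 mm) begins 65 mm behind the grasp point.
Start: joints at [-1.246, 0.116, 1.442, -0, 1.584, -0.038], TCP at [0.24, -0.631, 0.219] pointing down, gripper open.
Joint ranges: [-2.83, 2.83], [-0.83, 2.19], [0.07, 2.5], [-1.14, 4.28], [0.01, 3], [-2.97, 2.97]. Speed limits (rad/s): [1.89, 1.89, 2.22, 3.14, 3.14, 3.14].

## Interface

Orientations are given as a rotation vector (axis times angle).
In Python, from station import * gives the robot as it stands. The module is installed in compiled form; this text tells all that it offers.
- The arm moves only by the tool servo_tool, never from a script. Its argument "plan" is one flat list of numbers, 5 for each row, row after row: the opening, from -1 (shut) to 1 (fully open), then the shift along the tool's x, y, z in units of 800 mm (1.0 is 800 mm), then the turn about the tool's z in units of 0.5 rad (1.0 is 0.5 rad). In form: [gripper, dx, dy, dz, roll, gripper, dx, dy, dz, roll, ...]. A call has 1 to 10 rows; each row is the pose to reach, as a shift and turn from the pose commanded when the call began, along the tool's axes at that moment; what a row does not reach only later rows make up. A row lasts 1/10 s, in which the tool goes at most 50 mm and 8.59 degrees, less where a joint would pass 70% of its speed; a pose out of reach is approached as far as the arm can. A call with a number of a shift or a turn outside -1 to 1 is refused whole. A call with a gripper value outside its range is refused whole. The fingers move at their own pace and stop on an object; "grip_force" is the grip in N (left out, the last holds). Time passes only in rows, so rows that repeat a pose let the fingers close. It gives the time, the measured TCP pose, the force, the opening and the grip force at its end, in the units of the state.
- sense(): the state, without advancing time (a new reading comes with each control period).
- read_camera(name): name is "scene" or "side" or "wrist"; returns a dict with "img" (384x512x3 uint8, red, green, blue), "K" (3x3 intrinsics, pixels), "k1" (the pictures are not rectified: a ray, as slopes to the right and down, at radius r is drawn at 1 + k1 r^2 times it, then the intrinsics apply), "rvec" (rotation vector, rad) and "tvec" (3), from world to camera coordinates, as OpenCV has them. Camera axes: x right, y down, z forward; pixel columns grow to the right and rows downward; lengths in m; the calibration is good to about 2 mm. A picture is of the moment at which its call begins. There is no depth.
- hand_in(): hands the job in; it is judged then, once.
The state is a dict: "time_s": time; "joint_positions": joint angles; "qvel": joint speeds; "effort": joint torques, N m; "eef_pos": TCP position; "tcp_rot": TCP orientation; "force": force on the tool from outside, world axes, zero at the start; "wrist_torque": the same for the moment, N m; "gripper_width": finger opening in m; "grip_force": force on a finger pad.
Only numpy, scipy, OpenCV 4.12 (cv2) and the standard library are available. Lean on these libraries where they do the work, as an engineer would, in place of code of your own. Each camera call takes 0.05 s, during which the arm holds its last target. There are 200 camera calls.

## Working session

There is one attempt and no reset: what is moved stays moved. The work goes in short steps, Python scripts to look and compute and a tool call to move; the robot and the scene stay as the last step left them, time stands still between calls to the robot, and variables do not carry over. Pictures are saved under pics/ and viewed, at most 10 in all, crops included, and the job is handed in when it is done.

Besides the shell and the picture viewer there is one more tool, called after "Emit:" as name(argument=value, ...), one argument or row to a line, values as JSON. servo_tool: Moves the arm, as the interface text tells. Its arguments: {"type":"object","properties":{"plan":{"type":"array"},"grip_force":{"type":"number"}},"required":["plan"]}

```bash
mkdir -p pics
cat > h.py <<'E'
from station import *
import numpy as np, cv2
from scipy.spatial.transform import Rotation as R
def cam(n,save=None):
    c=read_camera(n)
    if save: cv2.imwrite('pics/'+save,c['img'][:,:,::-1])
    return c
def ray(c,uv):
    K=np.array(c['K']); k=np.array([c['k1'],0,0,0,0])
    p=cv2.undistortPoints(np.array(uv,float).reshape(-1,1,2),K,k).reshape(-1,2)
    Rm=R.from_rotvec(c['rvec']).as_matrix(); o=-Rm.T@np.array(c['tvec'])
    d=np.c_[p,np.ones(len(p))]@Rm; return o,d
def onz(c,uv,z):
    o,d=ray(c,uv); return o+d*((z-o[2])/d[:,2])[:,None]
def proj(c,P):
    return cv2.projectPoints(np.array(P,float).reshape(-1,1,3),np.array(c['rvec']),np.array(c['tvec']),np.array(c['K']),np.array([c['k1'],0,0,0,0.]))[0].reshape(-1,2)
def tri(c1,u1,c2,u2):
    o1,d1=ray(c1,u1);o2,d2=ray(c2,u2);A=np.c_[d1[0],-d2[0]]
    s=np.linalg.lstsq(A,o2-o1,rcond=None)[0];a=o1+s[0]*d1[0];b=o2+s[1]*d2[0]
    return (a+b)/2,np.linalg.norm(a-b)
E
python3 - <<'E'
from h import *
s=sense();print({k:np.round(v,3) for k,v in s.items()}); print(np.round(R.from_rotvec(s['tcp_rot']).as_matrix(),3))
a=cam('scene');b=cam('side')
for c in(a,b): print(np.round(ray(c,[[256,192]]),2))
cv2.imwrite('pics/a1.png',cv2.resize(a['img'],(800,600),interpolation=cv2.INTER_CUBIC)[:,:,::-1])
cv2.imwrite('pics/b1.png',cv2.resize(b['img'],(800,600),interpolation=cv2.INTER_CUBIC)[:,:,::-1])
E
```

```text
{'time_s': np.float64(0.0), 'joint_positions': array([-1.246,  0.117,  1.442, -0.   ,  1.584, -0.038]), 'qvel': array([-0.001,  0.002, -0.   ,  0.001, -0.001, -0.   ]), 'effort': array([-1.0000e-03, -7.2127e+01, -6.2261e+01,  7.8000e-02,  2.4000e-02,
        0.0000e+00]), 'eef_pos': array([ 0.239, -0.631,  0.218]), 'tcp_rot': array([-3.089, -0.567,  0.   ]), 'force': array([ 0.504,  0.314, -0.3  ]), 'wrist_torque': array([-0.004,  0.021, -0.004]), 'grip_force': np.float64(0.0), 'gripper_width': np.float64(0.093)}
[[ 0.935  0.355 -0.   ]
 [ 0.355 -0.935  0.001]
 [ 0.    -0.001 -1.   ]]Traceback (most recent call last):
  File "<stdin>", line 4, in <module>
    return _wrapfunc(a, 'round', decimals=decimals, out=out)
    return _wrapit(obj, method, *args, **kwds)
    conv = _array_converter(obj)
ValueError: setting an array element with a sequence. The requested array has an inhomogeneous shape after 1 dimensions. The detected shape was (2,) + inhomogeneous part.
```

```bash
cat >> h.py <<'E'
def big(c,name,box=None):
    im=c['img'][:,:,::-1]
    if box: x0,y0,x1,y1=box; im=im[y0:y1,x0:x1]
    f=min(800/im.shape[1],600/im.shape[0])
    cv2.imwrite('pics/'+name,cv2.resize(im,None,fx=f,fy=f,interpolation=cv2.INTER_CUBIC)); print(name,'scale',round(f,3))
def getcams():
    import pickle; a,b=cam('scene'),cam('side'); pickle.dump((a,b),open('cams.pkl','wb')); return a,b
E
python3 - <<'E'
from h import *
a,b=getcams()
for c in(a,b): print(ray(c,[[256,192]]))
big(a,'a1.png');big(b,'b1.png')
E
```

```text
(array([0.80219256, 0.39762347, 1.02529082]), array([[-0.25929373, -0.40701431, -0.87593815]]))
(array([0.17655599, 0.65622976, 1.07397591]), array([[ 0.27922586, -0.54388186, -0.79139584]]))
a1.png scale 1.562
b1.png scale 1.562
```

View pics/a1.png

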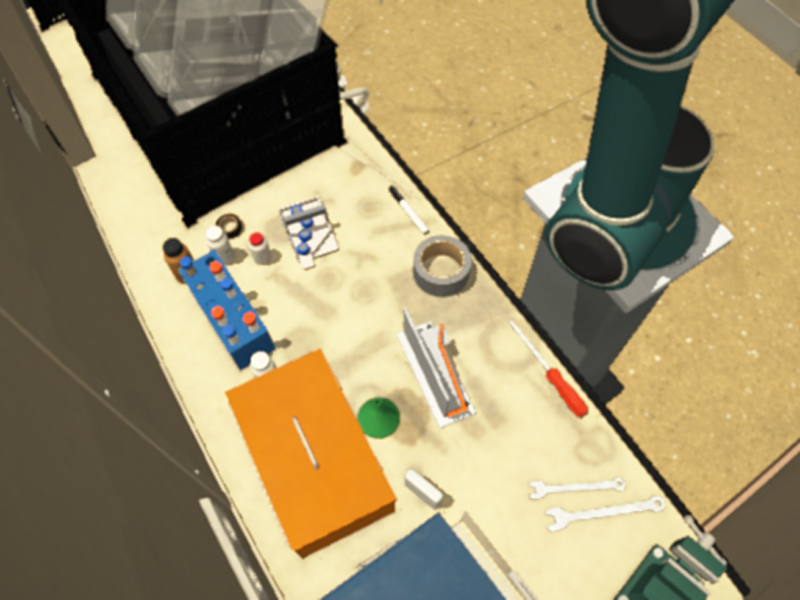

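View pics/b1.png

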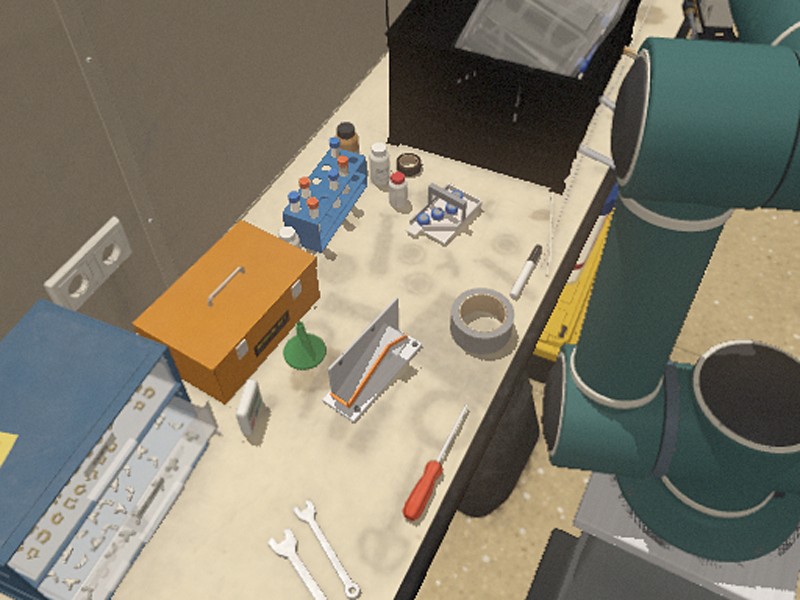

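The tray lies near (310,232) in the scene view and (445,215) in the side view. The track is near (435,370) and (370,360). I'll take close crops of both.

Run:
```python
from h import *
import pickle;a,b=pickle.load(open('cams.pkl','rb'))
def tile(c,b1,b2,n):
    o=[]
    for x0,y0 in(b1,b2): o.append(cv2.resize(c['img'][y0:y0+80,x0:x0+ 80,::-1],(400,400),interpolation=cv2.INTER_CUBIC))
    return np.hstack(o)
cv2.imwrite('pics/c1.png',tile(a,(165,115),(240,195),0));cv2.imwrite('pics/c2.png',tile(b,(250,100),(200,188),0))
```

```text
(no output)
```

View pics/c1.png

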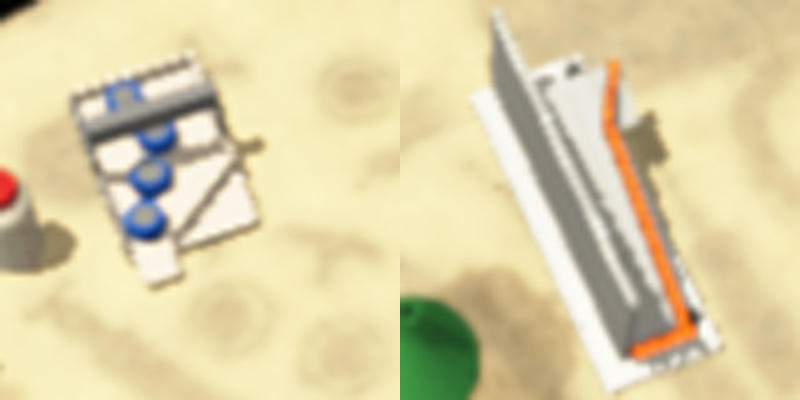

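View pics/c2.png

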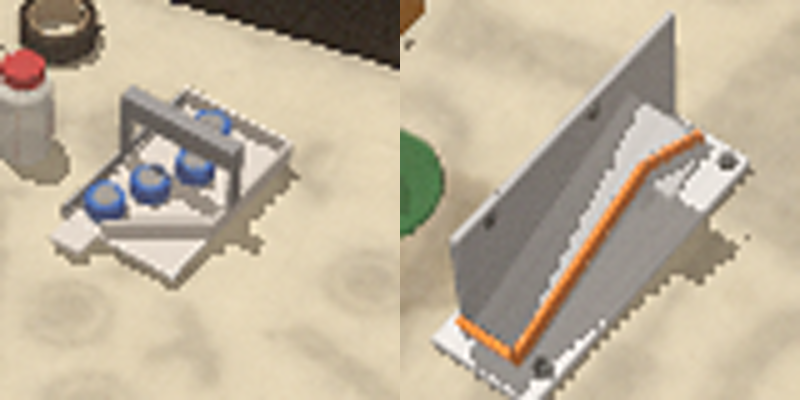

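The crops show both objects clearly. The tray's spout and grey wall are at the lower left of the scene crop, and the track mouth is at the upper end, with the rail on the right looking downstream. Next I'll cast rays from the corners.

Run:
```python
from h import *
import pickle;a,b=pickle.load(open('cams.pkl','rb'))
np.set_printoptions(precision=4,suppress=True)
# crop px -> full px (crop scaled with half-pixel convention)
f=lambda P,x0,y0,off:[[x0+(p[0]-off+.5)/5-.5,y0+(p[1]+.5)/5-.5] for p in P]
At=lambda *P:f(P,165,115,0);Bt=lambda *P:f(P,250,100,0);Ak=lambda *P:f(P,240,195,400);Bk=lambda *P:f(P,200,188,400)
print('base scene',onz(a,Ak((472,95),(574,56),(722,347),(612,392)),.008))
print('base side', onz(b,Bk((748,158),(432,342)),.008))
print('railtop side',onz(b,Bk((674,14),(450,240)),.096));print('railtop scene',onz(a,Ak((494,10),(634,300)),.096))
print('rail tri',tri(a,Ak((494,10)),b,Bk((674,14))))
print('tray scene rear top',onz(a,At((72,97),(190,55)),.022),'floor front left',onz(a,At((258,222)),.010),'tongue',onz(a,At((180,278),(152,288)),.010))
print('tray side: rear-left top',onz(b,Bt((292,150)),.022),'frontleft',onz(b,Bt((176,280)),.010),'bar top',onz(b,Bt((122,92),(243,148)),.066))
print('tray scene bar top',onz(a,At((78,122),(212,88)),.066))
hsv=cv2.cvtColor(a['img'],cv2.COLOR_RGB2HSV)
```

```text
base scene [[ 0.5421 -0.0208  0.008 ]
 [ 0.4814 -0.0107  0.008 ]
 [ 0.5103  0.1716  0.008 ]
 [ 0.572   0.161   0.008 ]]
base side [[ 0.4802 -0.0112  0.008 ]
 [ 0.5723  0.1608  0.008 ]]
railtop side [[ 0.5276 -0.0186  0.096 ]
 [ 0.5603  0.1502  0.096 ]]
railtop scene [[ 0.5291 -0.0195  0.096 ]
 [ 0.5574  0.1491  0.096 ]]
rail tri (array([ 0.5285, -0.0205,  0.0935]), np.float64(0.00025000457441422865))
tray scene rear top [[ 0.5952 -0.3657  0.022 ]
 [ 0.5187 -0.3546  0.022 ]] floor front left [[ 0.5413 -0.2316  0.01  ]] tongue [[ 0.5992 -0.2223  0.01  ]
 [ 0.6164 -0.2251  0.01  ]]
tray side: rear-left top [[ 0.5159 -0.3505  0.022 ]] frontleft [[ 0.538  -0.2331  0.01  ]] bar top [[ 0.6105 -0.3073  0.066 ]
 [ 0.5277 -0.2971  0.066 ]]
tray scene bar top [[ 0.6096 -0.3141  0.066 ]
 [ 0.532  -0.2931  0.066 ]]
```

Run:
```python
from h import *
import pickle;a,b=pickle.load(open('cams.pkl','rb'))
np.set_printoptions(precision=3,suppress=True)
print(onz(a,np.array([[345,143],[187,224],[258,245],[440,265],[378,425],[425,490]])/1.5625,0))
print(onz(b,np.array([[388,145],[555,188]])/1.5625,0))
print('boxtop',tri(a,np.array([[333,45]])/1.5625,b,np.array([[607,40]])/1.5625),onz(b,np.array([[388,40]])/1.5625,.1))
# command for a world shift
s=sense();Rt=R.from_rotvec(s['tcp_rot']).as_matrix()
for t in [(.24,-.33,.22),(.5695,-.301,.22)]: print(Rt.T@(np.array(t)-s['eef_pos'])/.8)
```

```text
[[ 0.392 -0.465  0.   ]
 [ 0.765 -0.453  0.   ]
 [ 0.665 -0.329  0.   ]
 [ 0.395 -0.102  0.   ]
 [ 0.656  0.101  0.   ]
 [ 0.65   0.233  0.   ]]
[[ 0.766 -0.439  0.   ]
 [ 0.407 -0.476  0.   ]]
boxtop (array([ 0.391, -0.474,  0.303]), np.float64(0.07677108758609168)) [[ 0.871 -0.643  0.1  ]]
[ 0.134 -0.352 -0.002]
[ 0.532 -0.239 -0.002]
```

Emit:
servo_tool(
  plan=[1, 0.034, -0.088, 0, -0.25, 1, 0.067, -0.176, 0, -0.5, 1, 0.1, -0.264, 0, -0.75, 1, 0.134, -0.352, 0, -1, 1, 0.134, -0.352, 0, -1, 1, 0.134, -0.352, 0, -1, 1, 0.134, -0.352, 0, -1, 1, 0.134, -0.352, 0, -1],
)

```text
time_s: 1.0
eef_pos: [0.24, -0.3294, 0.2193]
tcp_rot: [2.851, 1.315, 0.0]
force: [0.2, -1.0, 0.6]
gripper_width: 0.0929
grip_force: 0.0
```

```bash
cat >> h.py <<'E'
def to(t,yaw=None,q=True):
    s=sense();Rt=R.from_rotvec(s['tcp_rot']).as_matrix();p=np.array(s['eef_pos'])
    y=np.degrees(np.arctan2(Rt[1,1],Rt[0,1]))
    r=None if yaw is None else -np.radians((yaw-y+180)%360-180)/.5
    print('t',round(s['time_s'],2),'p',p.round(4),'yawY',round(y,2),'tz',Rt[:,2].round(4),'F',np.round(s['force'],1),'w',round(float(s['gripper_width']),4),'gf',round(float(s['grip_force']),1))
    if t is not None: print('cmd',(Rt.T@(np.array(t)-p)/.8).round(4),'roll',r)
E
python3 -c "
from h import *
to((.5695,-.301,.22),-9.7);print(sense()['joint_positions'])"
```

```text
t 1.0 p [ 0.24   -0.3294  0.2193] yawY -40.49 tz [ 0.0011 -0.0019 -1.    ] F [ 0.2 -1.   0.6] w 0.0929 gf 0.0
cmd [ 0.2944  0.2902 -0.0006] roll -1.0747517762059422
[-1.00357412e+00 -4.97092517e-01  1.96945855e+00 -1.10723470e-04
  1.66707719e+00 -2.96911319e-01]
```

Emit:
servo_tool(
  plan=[1, 0.05, 0.049, 0, -0.17, 1, 0.1, 0.098, 0, -0.34, 1, 0.15, 0.147, 0, -0.51, 1, 0.2, 0.196, 0, -0.68, 1, 0.25, 0.245, 0, -0.85, 1, 0.294, 0.29, 0, -1, 1, 0.294, 0.29, 0, -1, 1, 0.294, 0.29, 0, -1, 1, 0.294, 0.29, 0, -1],
)

```text
time_s: 1.9
eef_pos: [0.5695, -0.3029, 0.2168]
tcp_rot: [-2.438, -1.977, 0.002]
force: [0.2, -0.7, 0.4]
gripper_width: 0.0928
grip_force: 0.0
```

```bash
python3 -c "
from h import *
to((.5695,-.301,.22),-9.7)
c=cam('wrist');big(c,'w1.png')
import pickle;pickle.dump(c,open('w1.pkl','wb'))
print(ray(c,[[256,192]]))"
```

```text
t 1.9 p [ 0.5695 -0.3029  0.2168] yawY -11.93 tz [-0.0023  0.001  -1.    ] F [ 0.2 -0.7  0.4] w 0.0928 gf 0.0
cmd [ 0.0023 -0.0005 -0.0039] roll -0.07768089077819337
w1.png scale 1.562
(array([ 0.58755239, -0.22163648,  0.38196986]), array([[-0.06273443, -0.29363403, -0.95387515]]))
```

View pics/w1.png

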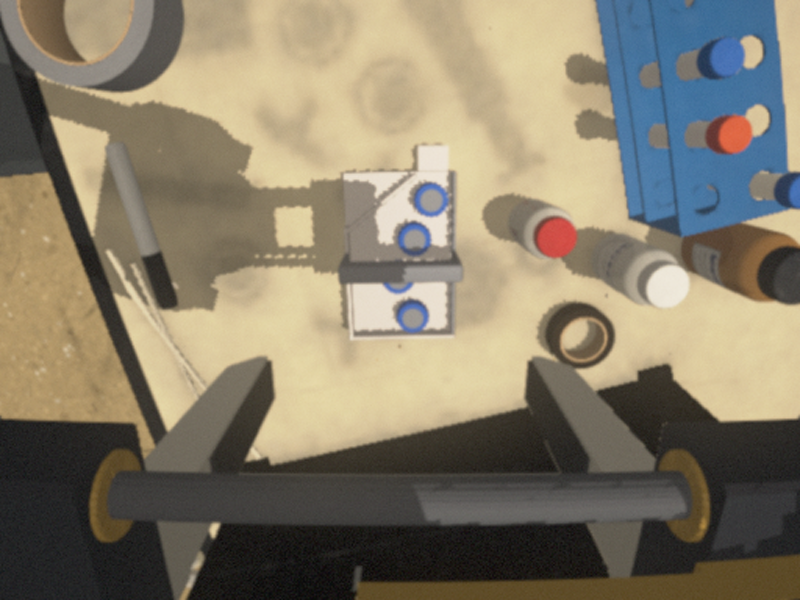

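The wrist view shows the tray nearly aligned with the tool. The bar ends are at (341,268) and (462,268), the tray's rear corners at (350,338) and (454,337), its front edge at (343,172) to (455,171), and the tongue at (417,146) to (448,146).

Run:
```python
from h import *
import pickle;c=pickle.load(open('w1.pkl','rb'))
np.set_printoptions(precision=4,suppress=True)
def P(z,*u): return onz(c,(np.array(u)+.5)/1.5625-.5,z)[:,:2]
F=np.vstack([P(.010,(343,172)),P(.010,(417,146),(448,146)),P(.022,(454,337),(350,338)),P(.019,(455,171))])
M=np.array([(53,41),(71,-14),(71,-36),(-73,-41),(-73,41),(53,-41)])/1000.
def fit(M,F):
    m=M.mean(0);f=F.mean(0);U,S,V=np.linalg.svd((M-m).T@(F-f));Rm=V.T@np.diag([1,np.linalg.det(V.T@U.T)])@U.T
    return Rm,f-Rm@m
Rm,t=fit(M,F);print('heading',np.degrees(np.arctan2(Rm[1,0],Rm[0,0])),'origin',t,'grip',Rm@[-.01,0]+t);print((F-M@Rm.T-t)*1000)
b=P(.066,(341,260),(341,278),(462,263),(462,280));print(b,b.mean(0))
bt=P(0,(520,245),(550,255));print('bottle',bt)
# track, same style
T=np.array([[.5421,-.0208],[.4814,-.0107],[.5103,.1716],[.572,.161],[.4802,-.0112],[.5723,.1608],[.5284,-.0190],[.5589,.1497]])
TM=np.array([(-40,-33),(-40,33),(145,33),(145,-33),(-40,33),(145,-33),(-40,-19),(134,-19)])/1000.
Rm,t=fit(TM,T);print('track',np.degrees(np.arctan2(Rm[1,0],Rm[0,0])),t);print((T-TM@Rm.T-t)*1000)
to((.5695,-.301,.22),-9.7)
```

```text
heading 79.16503450093604 origin [ 0.5721 -0.2917] grip [ 0.5702 -0.3015]
[[ 0.7577 -0.1818]
 [-0.5212 -0.7883]
 [-0.397  -1.1757]
 [-0.3074  1.0312]
 [ 1.4656  1.3295]
 [-0.9978 -0.2149]]
[[ 0.5349 -0.2843]
 [ 0.532  -0.296 ]
 [ 0.6111 -0.3024]
 [ 0.6091 -0.3136]] [ 0.5718 -0.2991]
bottle [[ 0.6627 -0.3143]
 [ 0.6848 -0.327 ]]
track 80.71719722518738 [0.5178 0.023 ]
[[-1.7809  1.0136]
 [ 2.6548  0.4673]
 [ 1.7129  0.19  ]
 [-1.7228  0.2363]
 [ 1.4548 -0.0327]
 [-1.4228  0.0363]
 [-1.6642  0.5553]
 [ 0.7682 -2.4661]]
t 1.95 p [ 0.5688 -0.3029  0.2175] yawY -11.96 tz [-0.0016  0.0007 -1.    ] F [-0.6 -0.1 -0.7] w 0.093 gf 0.0
cmd [ 0.0025  0.0003 -0.0032] roll -0.07875884515839651
```

Emit:
servo_tool(
  plan=[1, 0.0027, 0.0016, 0.03, -0.04, 1, 0.0027, 0.0016, 0.06, -0.04, 1, 0.0027, 0.0016, 0.09, -0.04, 1, 0.0027, 0.0016, 0.12, -0.04, 1, 0.0027, 0.0016, 0.15, -0.04, 1, 0.0027, 0.0016, 0.175, -0.04, 1, 0.0027, 0.0016, 0.195, -0.04, 1, 0.0027, 0.0016, 0.21, -0.04, 1, 0.0027, 0.0016, 0.22, -0.04, 1, 0.0027, 0.0016, 0.22, -0.04],
)

```text
time_s: 2.95
eef_pos: [0.5704, -0.3001, 0.0419]
tcp_rot: [-2.42, -2.002, 0.001]
force: [1.0, 0.4, -0.1]
gripper_width: 0.093
grip_force: 0.0
```

```bash
python3 -c "
from h import *
to((.5705,-.301,.041),-10.8)"
```

```text
t 2.95 p [ 0.5704 -0.3001  0.0419] yawY -10.79 tz [-8.e-04  5.e-04 -1.e+00] F [ 1.   0.4 -0.1] w 0.093 gf 0.0
cmd [-0.001   0.0004  0.0011] roll 0.0004914551452163576
```

Emit:
servo_tool(
  plan=[0.88, 0, 0, 0, 0, 0.82, 0, 0, 0, 0, 0.79, 0, 0, 0, 0, 0.77, 0, 0, 0, 0, 0.75, 0, 0, 0, 0, 0.7, 0, 0, 0, 0, 0.6, 0, 0, 0, 0, 0.5, 0, 0, 0, 0],
  grip_force=20,
)

```text
time_s: 3.75
eef_pos: [0.5707, -0.3001, 0.043]
tcp_rot: [-2.42, -2.003, 0.0]
force: [-4.4, 0.6, 6.2]
gripper_width: 0.0818
grip_force: 20.0
```

```bash
python3 -c "
from h import *
to((.5705,-.301,.19),-10.8)"
```

```text
t 3.75 p [ 0.5707 -0.3001  0.043 ] yawY -10.77 tz [-1.e-04 -1.e-04 -1.e+00] F [-4.4  0.6  6.2] w 0.0818 gf 20.0
cmd [-0.0011 -0.     -0.1837] roll 0.0009974973523281087
```

Emit:
servo_tool(
  plan=[0.4, 0, 0, -0.006, 0, 0.4, 0, 0, -0.019, 0, 0.4, 0, 0, -0.0375, 0, 0.4, 0, 0, -0.0625, 0, 0.4, 0, 0, -0.094, 0, 0.4, 0, 0, -0.125, 0, 0.4, 0, 0, -0.15, 0, 0.4, 0, 0, -0.169, 0, 0.4, 0, 0, -0.181, 0, 0.4, 0, 0, -0.1875, 0],
)

```text
time_s: 4.75
eef_pos: [0.5708, -0.3001, 0.1936]
tcp_rot: [2.42, 2.003, 0.0]
force: [-0.5, -0.4, -4.2]
gripper_width: 0.0821
grip_force: 20.0
```

```bash
python3 -c "
from h import *
to((.5705,-.301,.19),-10.8)
a=cam('scene');b=cam('side');w=cam('wrist')
x=cv2.resize(a['img'][90:190,150:250],(400,400));y=cv2.resize(b['img'][60:160,230:330],(400,400))
cv2.imwrite('pics/d1.png',np.hstack([x,y])[:,:,::-1])
big(w,'w2.png')
import pickle;pickle.dump(w,open('w2.pkl','wb'))"
```

```text
t 4.75 p [ 0.5708 -0.3001  0.1936] yawY -10.77 tz [ 6.e-04 -3.e-04 -1.e+00] F [-0.5 -0.4 -4.2] w 0.0821 gf 20.0
cmd [-0.0011 -0.0002  0.0045] roll 0.0009913240651224255
w2.png scale 1.562
```

View pics/d1.png

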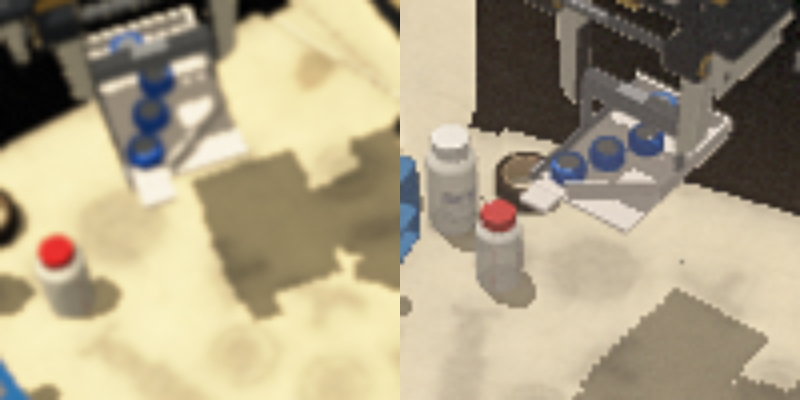

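The tray is up and roughly level with all four caps aboard. I'm carrying it gently to the track.

Emit:
servo_tool(
  plan=[0.4, 0.0032, -0.0021, 0, -0.005, 0.4, 0.0095, -0.0062, 0, -0.01, 0.4, 0.0188, -0.0123, 0, -0.015, 0.4, 0.0315, -0.0206, 0, -0.02, 0.4, 0.0471, -0.0308, 0, -0.026, 0.4, 0.0638, -0.0417, 0, -0.032, 0.4, 0.0815, -0.0533, 0, -0.038, 0.4, 0.0993, -0.0649, 0, -0.044, 0.4, 0.1162, -0.0759, 0, -0.048, 0.4, 0.1329, -0.0868, 0, -0.052],
)

```text
time_s: 5.9
eef_pos: [0.5218, -0.1813, 0.1928]
tcp_rot: [2.393, 2.035, 0.0]
force: [0.9, 0.1, -3.4]
gripper_width: 0.082
grip_force: 20.0
```

Emit:
servo_tool(
  plan=[0.4, 0.017, -0.0105, 0, 0, 0.4, 0.034, -0.021, 0, 0, 0.4, 0.051, -0.0315, 0, 0, 0.4, 0.067, -0.0414, 0, 0, 0.4, 0.0819, -0.0505, 0, 0, 0.4, 0.0957, -0.059, 0, 0, 0.4, 0.1085, -0.067, 0, 0, 0.4, 0.1202, -0.0742, 0, 0, 0.4, 0.1286, -0.0794, 0, 0, 0.4, 0.134, -0.0827, 0, 0],
)

```text
time_s: 6.9
eef_pos: [0.4742, -0.0656, 0.1927]
tcp_rot: [2.393, 2.035, 0.0]
force: [-0.0, 0.6, -2.1]
gripper_width: 0.0818
grip_force: 20.0
```

Emit:
servo_tool(
  plan=[0.4, 0, 0, 0, 0, 0.4, 0, 0, 0, 0],
)

```text
time_s: 7.1
eef_pos: [0.4745, -0.0664, 0.1927]
tcp_rot: [2.394, 2.034, -0.0]
force: [0.2, 0.3, -2.4]
gripper_width: 0.0821
grip_force: 20.0
```

```bash
python3 -c "
from h import *
import pickle
to((.4744,-.0662,.115),-9.28)
w=cam('wrist');big(w,'w3.png');pickle.dump(w,open('w3.pkl','wb'))"
```

```text
t 7.1 p [ 0.4745 -0.0664  0.1927] yawY -9.28 tz [ 0.e+00 -1.e-04 -1.e+00] F [ 0.2  0.3 -2.4] w 0.0821 gf 20.0
cmd [ 0.0002 -0.0001  0.0971] roll -3.114721216831355e-05
w3.png scale 1.562
```

View pics/w3.png

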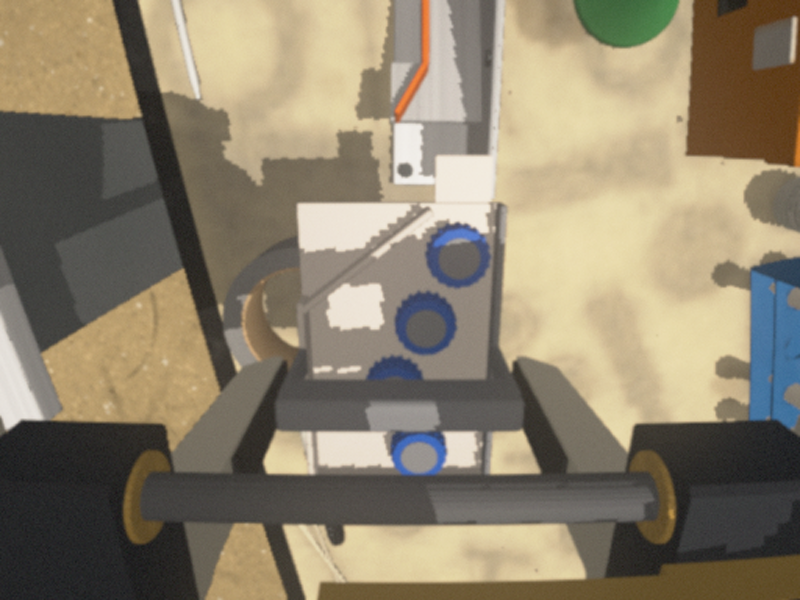

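The wrist view shows four caps aboard. The tongue end is at (436,155) to (494,155), the floor's front edge at (298,204) to (502,204), the sill line at about row 122, and the orange wall's end at about (399,121).

Run:
```python
from h import *
import pickle;c=pickle.load(open('w3.pkl','rb'))
np.set_printoptions(precision=4,suppress=True)
th=np.radians(80.72);u=np.array([np.cos(th),np.sin(th)]);l=np.array([-u[1],u[0]]);O=np.array([.5178,.023]);pv=np.array([.4745,-.0664])
def P(z,*p): return (onz(c,(np.array(p)+.5)/1.5625-.5,z)[:,:2])
fr=lambda Q,o:np.c_[(Q-o)@u,(Q-o)@l]*1000
zt=.160
print('tongue rel TCP',fr(P(zt,(436,155),(494,155)),pv));print('front edge rel TCP',fr(P(zt,(298,204),(502,204)),pv))
print('tongue in track',fr(P(zt,(436,155),(494,155)),O))
print('sill in track',fr(P(.07,(430,122),(485,122)),O),'orange end',fr(P(.082,(396,119),(404,121)),O),'orange bend',fr(P(.0707,(428,67)),O))
print('base edge',fr(P(.008,(394,184)),O),'rail top outer/inner',fr(P(.096,(503,30),(490,30),(502,120),(490,120)),O))
```

```text
tongue rel TCP [[ 79.1547 -14.458 ]
 [ 79.2792 -36.7066]]
front edge rel TCP [[ 60.6045  39.3755]
 [ 60.5971 -40.7825]]
tongue in track [[-16.0577  13.8587]
 [-15.9333  -8.3899]]
sill in track [[ -0.3464  11.0886]
 [ -0.1626 -19.1092]] orange end [[ 0.6618 29.6225]
 [-0.3464 25.4302]] orange bend [[27.9331 12.5906]]
base edge [[-38.6457  31.5436]] rail top outer/inner [[ 41.6529 -21.936 ]
 [ 41.5519 -15.6572]
 [ -0.1755 -23.3482]
 [ -0.238  -17.3302]]
```

Emit:
servo_tool(
  plan=[0.4, 0, 0, 0.005, 0, 0.4, 0, 0, 0.014, 0, 0.4, 0, 0, 0.026, 0, 0.4, 0, 0, 0.04, 0, 0.4, 0, 0, 0.056, 0, 0.4, 0, 0, 0.07, 0, 0.4, 0, 0, 0.082, 0, 0.4, 0, 0, 0.091, 0, 0.4, 0, 0, 0.098, 0, 0.4, 0, 0, 0.101, 0],
)

```text
time_s: 8.15
eef_pos: [0.4743, -0.0662, 0.1113]
tcp_rot: [-2.394, -2.034, 0.0]
force: [0.2, 0.2, -2.7]
gripper_width: 0.0816
grip_force: 20.0
```

Emit:
servo_tool(
  plan=[0.4, 0.003, 0, 0, 0, 0.4, 0.008, 0, 0, 0, 0.4, 0.014, 0, 0, 0, 0.4, 0.02, 0, 0, 0, 0.4, 0.026, 0.001, 0, 0, 0.4, 0.031, 0.002, 0, 0, 0.4, 0.035, 0.003, 0, 0, 0.4, 0.0375, 0.0037, 0, 0, 0.4, 0.0375, 0.0037, 0, 0, 0.4, 0.0375, 0.0037, 0, 0],
)

```text
time_s: 9.15
eef_pos: [0.4821, -0.0371, 0.1118]
tcp_rot: [-2.394, -2.034, 0.0]
force: [0.3, 0.4, -3.2]
gripper_width: 0.082
grip_force: 20.0
```

```bash
cat >> h.py <<'E'
th=np.radians(80.72);u=np.array([np.cos(th),np.sin(th)]);l=np.array([-u[1],u[0]]);O=np.array([.5178,.023])
def tk():
    to(None);s=sense();p=np.array(s['eef_pos']);F=np.array(s['force'])[:2]
    print('track pivot',((p[:2]-O)@u*1000).round(1),((p[:2]-O)@l*1000).round(1),'F fwd/left',(F@u).round(1),(F@l).round(1),'T',np.round(s['wrist_torque'],2))
E
python3 - <<'E'
from h import *
import pickle
tk();w=cam('wrist');big(w,'w4.png',(170,60,370,210));pickle.dump(w,open('w4.pkl','wb'))
E
```

```text
t 9.15 p [ 0.4821 -0.0371  0.1118] yawY -9.28 tz [-1.e-04 -1.e-04 -1.e+00] F [ 0.3  0.4 -3.2] w 0.082 gf 20.0
track pivot -65.1 25.5 F fwd/left 0.5 -0.2 T [-0.02 -0.1   0.05]
w4.png scale 4.0
```

View pics/w4.png

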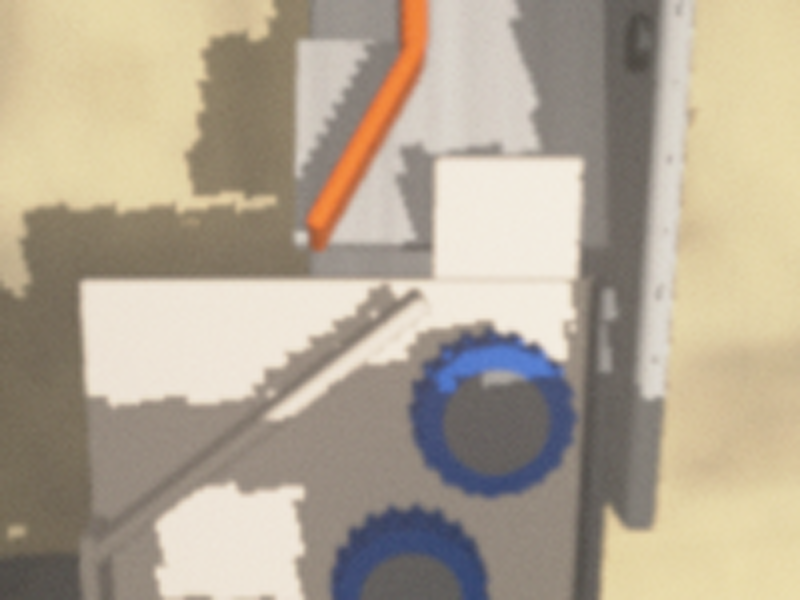

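The view shows the tongue in the mouth, the front edge about 4 mm from the orange wall, and a small gap to the rail. Now I'll measure the rail and tray headings.

Run:
```python
from h import *
import pickle;c=pickle.load(open('w4.pkl','rb'))
np.set_printoptions(precision=2,suppress=True)
P=lambda z,*p: onz(c,(np.array(p)+.5)/4-.5+np.array([170,60]),z)[:,:2]
fr=lambda Q:np.c_[(Q-O)@u,(Q-O)@l]*1000
print('rail inner top',fr(P(.096,(661,60),(638,390))),'outer',fr(P(.096,(691,60),(663,390))))
print('tray outer right top z19',fr(P(.0688+.019,(594,282),(604,590))),'left floor',fr(P(.079,(80,282),(90,530))))
print('tongue',fr(P(.0788,(436,157),(583,157))),'orange tip',fr(P(.082,(312,225),(322,232))),'sill',fr(P(.07,(420,243))))
```

```text
rail inner top [[ 27.41 -17.8 ]
 [-17.86 -17.38]] outer [[ 27.47 -21.88]
 [-17.85 -21.01]]
tray outer right top z19 [[ -3.41 -11.78]
 [-51.47 -16.06]] left floor [[ -4.39  65.44]
 [-44.34  66.13]]
tongue [[ 14.09  11.13]
 [ 14.22 -10.93]] orange tip [[ 4.28 29.66]
 [ 3.25 28.18]] sill [[ 0.62 12.82]]
```

Emit:
servo_tool(
  plan=[0.4, 0, 0.0006, 0, 0, 0.4, 0, 0.0012, 0, 0, 0.4, 0, 0.0018, 0, 0, 0.4, 0, 0.0018, 0, 0],
  grip_force=12,
)

```text
time_s: 9.6
eef_pos: [0.4831, -0.0374, 0.1118]
tcp_rot: [-2.393, -2.034, 0.002]
force: [-5.7, -0.6, 0.2]
gripper_width: 0.0818
grip_force: 12.0
```

```bash
python3 -c "
from h import *
tk()"
```

```text
t 9.6 p [ 0.4831 -0.0374  0.1118] yawY -9.28 tz [-0.0014  0.     -1.    ] F [-5.7 -0.6  0.2] w 0.0818 gf 12.0
track pivot -65.2 24.5 F fwd/left -1.5 5.5 T [0.03 1.04 0.09]
```

Emit:
servo_tool(
  plan=[0.4, 0.002, -0.0003, 0.001, 0, 0.4, 0.004, -0.0003, 0.001, 0, 0.4, 0.0058, -0.0003, 0.001, 0, 0.4, 0.0075, -0.0003, 0.0005, 0, 0.4, 0.009, -0.0003, 0, 0, 0.4, 0.01, -0.0003, -0.0006, 0, 0.4, 0.011, -0.0003, -0.0011, 0, 0.4, 0.0121, -0.0003, -0.0016, 0, 0.4, 0.0121, -0.0003, -0.0016, 0],
)

```text
time_s: 10.5
eef_pos: [0.4848, -0.0281, 0.1134]
tcp_rot: [2.393, 2.034, -0.002]
force: [-5.9, -6.0, 0.4]
gripper_width: 0.0821
grip_force: 12.0
```

```bash
cat >> h.py <<'E'
def pitch(c,s=None):
    # white tongue/front edge: not used; blue cap blobs in wrist
    hsv=cv2.cvtColor(c['img'],cv2.COLOR_RGB2HSV);m=cv2.inRange(hsv,(105,120,40),(125,255,255))
    n,L,st,ce=cv2.connectedComponentsWithStats(m);return [(ce[i].round(0).tolist(),int(st[i,4])) for i in range(1,n) if st[i,4]>60]
E
python3 -c "
from h import *
tk();c=cam('wrist','w5.png');print(pitch(c))
import pickle;print(pitch(pickle.load(open('w4.pkl','rb'))))"
```

```text
t 10.5 p [ 0.4848 -0.0281  0.1134] yawY -9.28 tz [-4.0e-04 -1.2e-03 -1.0e+00] F [-5.9 -6.   0.4] w 0.0821 gf 12.0
track pivot -55.8 24.4 F fwd/left -6.9 4.8 T [-1.17  1.3   0.07]
[([277.0, 213.0], 204), ([268.0, 290.0], 310)]
[([292.0, 150.0], 174), ([279.0, 210.0], 164), ([254.0, 238.0], 100), ([268.0, 288.0], 361)]
```

```bash
cat >> h.py <<'E'
def edge(c,p=True):
    g=cv2.cvtColor(c['img'],cv2.COLOR_RGB2GRAY).astype(float);hsv=cv2.cvtColor(c['img'],cv2.COLOR_RGB2HSV)
    m=((hsv[...,1]<35)&(hsv[...,2]>200)).astype(np.uint8)
    m[:, :150]=0;m[:,340:]=0
    n,L,st,ce=cv2.connectedComponentsWithStats(m);return [st[i].tolist() for i in range(1,n) if st[i,4]>100 and st[i,1]<230]
def caps(c):
    hsv=cv2.cvtColor(c['img'],cv2.COLOR_RGB2HSV);m=cv2.inRange(hsv,(105,90,30),(125,255,255));m=cv2.morphologyEx(m,cv2.MORPH_CLOSE,np.ones((5,5)))
    n,L,st,ce=cv2.connectedComponentsWithStats(m);return [(st[i].tolist()) for i in range(1,n) if st[i,4]>60]
E
python3 -c "
from h import *
import pickle
a=pickle.load(open('w4.pkl','rb'));b={'img':cv2.imread('pics/w5.png')[:,:,::-1].copy()}
for c in(a,b): print(edge(c),'|',caps(c))"
```

```text
[[254, 0, 50, 120, 2028], [331, 63, 9, 96, 451], [244, 71, 16, 30, 237], [239, 99, 77, 65, 1755], [191, 130, 73, 31, 1606], [209, 181, 37, 30, 866]] | [[274, 144, 39, 40, 543], [254, 189, 37, 37, 561], [236, 229, 33, 14, 316], [251, 277, 34, 28, 460]]
[[255, 0, 57, 156, 3028], [329, 27, 11, 130, 595], [243, 86, 15, 29, 235], [252, 106, 22, 28, 275], [192, 135, 71, 24, 1274], [209, 180, 36, 30, 821]] | [[274, 148, 37, 39, 491], [253, 192, 38, 38, 554], [237, 233, 31, 12, 226], [250, 278, 35, 26, 474]]
```

```bash
cat >> h.py <<'E'
def predict(c,tcp,th):
    # front floor edge (top) rel pivot (60.6,y,-52), pivot 19 mm above TCP; track yaw
    t=np.radians(th);o=[]
    for X,y,Z in [(60.6,30,-52),(79.2,25,-52) ,(60.6,40,-52)]:
        x=X*np.cos(t)+Z*np.sin(t);z=-X*np.sin(t)+Z*np.cos(t)+19
        xy=np.array(tcp[:2])+u*x/1000+l*(y if X<70 else -25)/1000;o.append([*xy,tcp[2]+z/1000])
    return proj(c,o)
E
python3 -c "
from h import *
import pickle
a=pickle.load(open('w4.pkl','rb'))
for t in (0,2,4,6,10,22): print(t,predict(a,[.4821,-.0371,.1118],t).round(1).tolist())"
```

```text
0 [[205.7, 130.1], [296.3, 98.9], [189.5, 130.2]]
2 [[206.3, 132.7], [295.7, 101.9], [190.4, 132.8]]
4 [[206.9, 135.4], [295.0, 105.1], [191.1, 135.5]]
6 [[207.5, 138.1], [294.4, 108.2], [191.9, 138.2]]
10 [[208.6, 143.8], [293.3, 114.7], [193.3, 143.8]]
22 [[211.3, 161.8], [290.6, 135.4], [196.9, 161.8]]
```

Emit:
servo_tool(
  plan=[0.4, 0.0017, 0, -0.0015, 0, 0.4, 0.0034, 0, -0.003, 0, 0.4, 0.0052, 0, -0.0045, 0, 0.4, 0.0069, 0, -0.0058, 0, 0.4, 0.0084, 0, -0.0069, 0, 0.4, 0.01, 0, -0.008, 0, 0.4, 0.0115, 0, -0.009, 0, 0.4, 0.013, 0, -0.01, 0, 0.4, 0.0144, 0, -0.0109, 0, 0.4, 0.0144, 0, -0.0109, 0],
)

```text
time_s: 11.55
eef_pos: [0.4868, -0.0167, 0.1225]
tcp_rot: [2.393, 2.034, -0.001]
force: [-5.4, -6.3, 2.7]
gripper_width: 0.0818
grip_force: 12.0
```

```bash
python3 -c "
from h import *
tk();c=cam('wrist','w6.png');print(edge(c),'|',caps(c))"
```

```text
t 11.55 p [ 0.4868 -0.0167  0.1225] yawY -9.29 tz [ 3.0e-04 -1.2e-03 -1.0e+00] F [-5.4 -6.3  2.7] w 0.0818 gf 12.0
track pivot -44.2 24.2 F fwd/left -7.1 4.3 T [-1.17  1.29  0.05]
[[247, 0, 7, 26, 102], [256, 0, 42, 143, 1630], [325, 0, 15, 156, 704], [243, 103, 15, 28, 204], [277, 122, 30, 23, 625], [195, 150, 43, 6, 146], [210, 184, 33, 26, 579]] | [[272, 162, 37, 36, 464], [253, 205, 37, 37, 514], [508, 236, 4, 36, 106], [239, 278, 26, 7, 103], [252, 293, 31, 11, 230]]
```

Emit:
servo_tool(
  plan=[0.4, 0.0014, 0, -0.0025, 0, 0.4, 0.0028, 0, -0.0036, 0, 0.4, 0.0042, 0, -0.0045, 0, 0.4, 0.0056, 0, -0.0054, 0, 0.4, 0.007, 0, -0.0062, 0, 0.4, 0.0084, 0, -0.007, 0, 0.4, 0.0098, 0, -0.0078, 0, 0.4, 0.011, 0, -0.0085, 0, 0.4, 0.011, 0, -0.0085, 0, 0.4, 0.011, 0, -0.0085, 0],
)

```text
time_s: 12.6
eef_pos: [0.4883, -0.0076, 0.1288]
tcp_rot: [2.394, 2.034, 0.0]
force: [-2.8, -3.6, 0.6]
gripper_width: 0.0818
grip_force: 12.0
```

```bash
python3 -c "
from h import *
tk();c=cam('wrist','w7.png');print(edge(c),'|',caps(c))"
```

```text
t 12.6 p [ 0.4883 -0.0076  0.1288] yawY -9.27 tz [ 3.e-04  0.e+00 -1.e+00] F [-2.8 -3.6  0.6] w 0.0818 gf 12.0
track pivot -35.0 24.2 F fwd/left -4.0 2.2 T [-0.63  0.5   0.07]
[[248, 0, 8, 40, 181], [324, 0, 14, 158, 677], [266, 11, 31, 127, 1420], [244, 116, 14, 23, 186], [276, 136, 27, 7, 111], [204, 174, 31, 25, 368], [225, 195, 16, 12, 110]] | [[272, 165, 36, 36, 461], [254, 207, 35, 35, 461], [502, 239, 10, 37, 291], [238, 279, 27, 8, 121], [255, 295, 27, 9, 177]]
```

Emit:
servo_tool(
  plan=[0.4, 0, 0, 0, 0, 0.4, 0, 0, 0, 0, 0.4, 0, 0, 0, 0, 0.4, 0, 0, 0, 0, 0.4, 0, 0, 0, 0],
)

```text
time_s: 13.15
eef_pos: [0.4882, -0.0077, 0.1287]
tcp_rot: [2.394, 2.034, 0.0]
force: [-2.5, -2.6, 1.2]
gripper_width: 0.0821
grip_force: 12.0
```

```bash
python3 -c "
from h import *
tk();c=cam('wrist');print(caps(c));big(c,'w8.png')"
```

```text
t 13.15 p [ 0.4882 -0.0077  0.1287] yawY -9.28 tz [ 1.e-04 -0.e+00 -1.e+00] F [-2.5 -2.6  1.2] w 0.0821 gf 12.0
track pivot -35.1 24.3 F fwd/left -3.0 2.1 T [-0.75  0.37  0.04]
[[234, 139, 77, 113, 1791], [502, 239, 10, 38, 256]]
w8.png scale 1.562
```

View pics/w8.png

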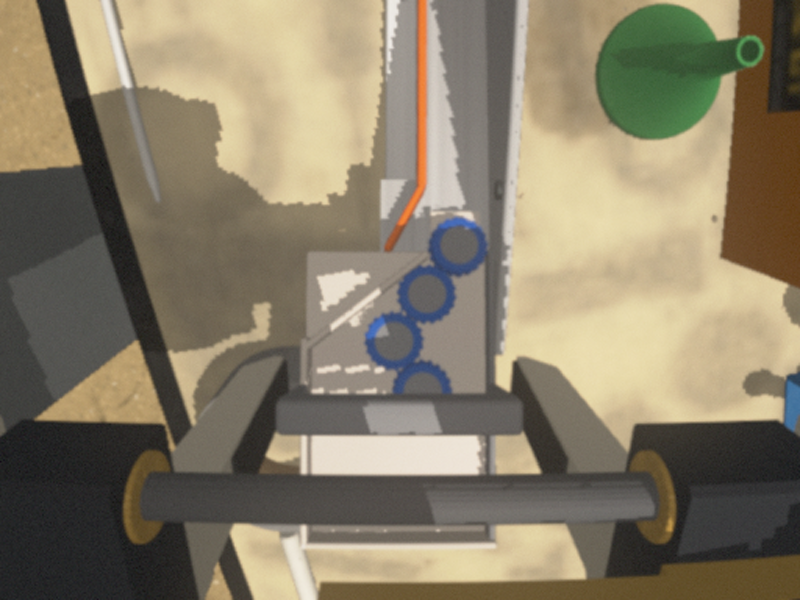

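All four caps are sliding forward and the first is on the tongue at (458,247). I'll wait and track them by colour.

Emit:
servo_tool(
  plan=[0.4, 0, 0, 0, 0, 0.4, 0, 0, 0, 0, 0.4, 0, 0, 0, 0, 0.4, 0, 0, 0, 0, 0.4, 0, 0, 0, 0, 0.4, 0, 0, 0, 0, 0.4, 0, 0, 0, 0, 0.4, 0, 0, 0, 0],
)

```text
time_s: 14.0
eef_pos: [0.4882, -0.0077, 0.1287]
tcp_rot: [2.394, 2.034, 0.0]
force: [-1.1, -3.5, 1.3]
gripper_width: 0.0822
grip_force: 12.0
```

```bash
python3 -c "
from h import *
tk();c=cam('wrist','w9.png');print(caps(c))"
```

```text
t 14.0 p [ 0.4882 -0.0077  0.1287] yawY -9.28 tz [ 1.e-04 -0.e+00 -1.e+00] F [-1.1 -3.5  1.3] w 0.0822 gf 12.0
track pivot -35.1 24.3 F fwd/left -3.7 0.6 T [-0.71  0.13  0.03]
[[276, 0, 29, 10, 214], [233, 170, 59, 82, 1306], [502, 239, 10, 37, 293]]
```

Emit:
servo_tool(
  plan=[0.4, 0, 0, 0, 0, 0.4, 0, 0, 0, 0, 0.4, 0, 0, 0, 0, 0.4, 0, 0, 0, 0, 0.4, 0, 0, 0, 0, 0.4, 0, 0, 0, 0],
)

```text
time_s: 14.65
eef_pos: [0.4881, -0.0077, 0.1286]
tcp_rot: [-2.394, -2.034, -0.0]
force: [-1.1, -3.7, 0.9]
gripper_width: 0.0818
grip_force: 12.0
```

```bash
python3 -c "
from h import *
tk();c=cam('wrist','w10.png');print(caps(c))
hsv=cv2.cvtColor(c['img'],cv2.COLOR_RGB2HSV);m=cv2.inRange(hsv,(105,90,30),(125,255,255))[160:260,225:310:2]
for r in m[::4]: print(''.join('#' if v else '.' for v in r))"
```

```text
t 14.65 p [ 0.4881 -0.0077  0.1286] yawY -9.28 tz [-0.  0. -1.] F [-1.1 -3.7  0.9] w 0.0818 gf 12.0
track pivot -35.0 24.3 F fwd/left -3.9 0.5 T [-0.71  0.03 -0.01]
[[276, 0, 28, 10, 214], [233, 170, 59, 82, 1315], [502, 240, 10, 36, 274]]
...........................................
...........................................
...........................................
....................#########..............
..................####......###............
.................###..........###..........
................###............##..........
................###............###.........
................###............##..........
.................####........###...........
.........#######..############.............
.......####.....#########.#................
.....####.........###......................
....###............###.....................
....###.............##.....................
.....##............###.....................
......###.........###......................
.......####....#####.......................
...........#################...............
................####......####.............
...............###..........####...........
...............##............###...........
..............###.............##...........
...........................................
...........................................
```

The last three caps are wedged on the slanted wall, because 22° is too shallow there. I'll tip it steeper.

Emit:
servo_tool(
  plan=[0.4, 0.0018, 0, -0.002, 0, 0.4, 0.0036, 0, -0.0036, 0, 0.4, 0.0054, 0, -0.005, 0, 0.4, 0.0072, 0, -0.006, 0, 0.4, 0.009, 0, -0.007, 0, 0.4, 0.0105, 0, -0.0077, 0, 0.4, 0.012, 0, -0.0084, 0, 0.4, 0.0134, 0, -0.009, 0, 0.4, 0.0134, 0, -0.009, 0, 0.4, 0.0134, 0, -0.009, 0],
)

```text
time_s: 15.7
eef_pos: [0.4898, 0.003, 0.1358]
tcp_rot: [-2.394, -2.034, 0.0]
force: [-2.4, -0.8, -1.6]
gripper_width: 0.0816
grip_force: 12.0
```

```bash
cat >> h.py <<'E'
def asc(c,y0=120,y1=260):
    hsv=cv2.cvtColor(c['img'],cv2.COLOR_RGB2HSV);m=cv2.inRange(hsv,(105,90,30),(125,255,255))[y0:y1:5,225:315:3]
    for i,r in enumerate(m): print(y0+5*i,''.join('#' if v else '.' for v in r))
E
python3 -c "
from h import *
tk();c=cam('wrist','w11.png');print(caps(c),edge(c));asc(c)"
```

```text
t 15.7 p [0.4898 0.003  0.1358] yawY -9.28 tz [-1.e-04  1.e-04 -1.e+00] F [-2.4 -0.8 -1.6] w 0.0816 gf 12.0
track pivot -24.3 24.4 F fwd/left -1.1 2.2 T [-0.22  0.34 -0.01]
[[274, 0, 31, 27, 428], [231, 178, 67, 74, 1486], [496, 244, 16, 33, 385]] [[248, 0, 10, 54, 266], [317, 0, 19, 236, 951], [273, 26, 21, 114, 1086], [204, 175, 31, 28, 423]]
120 ..............................
125 ..............................
130 ..............................
135 ..............................
140 ..............................
145 ..............................
150 ..............................
155 ..............................
160 ..............................
165 ..............................
170 ..............................
175 ..............................
180 ...............######.........
185 .............##......#........
190 ............##........#.......
195 ............##........#.......
200 ......####..##.......##.......
205 ....##.....######..###........
210 ...##.......########..........
215 ...#........##................
220 ...##.......##.#######........
225 ....##.....#####......##......
230 .....#######.##........##.....
235 .............##........##.....
240 ..............#........#......
245 ...............##....##.......
250 .................####.........
255 ..............................
```

Emit:
servo_tool(
  plan=[0.4, 0, -0.0025, 0, 0, 0.4, 0, -0.005, 0, 0, 0.4, 0, 0, 0, 0, 0.4, 0, 0, 0, 0, 0.4, 0, -0.0025, 0, 0, 0.4, 0, -0.005, 0, 0, 0.4, 0, 0, 0, 0, 0.4, 0, 0, 0, 0],
)

```text
time_s: 16.55
eef_pos: [0.4899, 0.0029, 0.1359]
tcp_rot: [-2.394, -2.034, 0.001]
force: [-3.1, -1.1, -0.5]
gripper_width: 0.0818
grip_force: 12.0
```

```bash
python3 -c "
from h import *
tk();c=cam('wrist','w12.png');print(caps(c));asc(c,0,260)"
```

```text
t 16.55 p [0.4899 0.0029 0.1359] yawY -9.28 tz [-6.e-04  1.e-04 -1.e+00] F [-3.1 -1.1 -0.5] w 0.0818 gf 12.0
track pivot -24.3 24.3 F fwd/left -1.6 2.9 T [-0.21  0.55 -0.04]
[[274, 0, 31, 27, 423], [233, 176, 70, 70, 1524], [496, 244, 16, 31, 392]]
0 .................##......#....
5 .................##.......#...
10 .................##......##...
15 .................#########....
20 .................##.######....
25 .....................###......
30 ..............................
35 ..............................
40 ..............................
45 ..............................
50 ..............................
55 ..............................
60 ..............................
65 ..............................
70 ..............................
75 ..............................
80 ..............................
85 ..............................
90 ..............................
95 ..............................
100 ..............................
105 ..............................
110 ..............................
115 ..............................
120 .............................
[... 246 characters left out ...]

160 ..............................
165 ..............................
170 ..............................
175 ..............................
180 ...............##...###.......
185 .............##.......##......
190 .............##........#......
195 .............##........#......
200 ......######.###......##......
205 ....##......###########.......
210 ...##........#...#####........
215 ...##........##.###...##......
220 ....#........####.......##....
225 .....##....###.##........#....
230 ......######...##........#....
235 ...............##.......##....
240 .................#######......
245 ....................#.........
250 ..............................
255 ..............................
```

Emit:
servo_tool(
  plan=[0.4, 0, -0.006, 0, 0, 0.4, 0, 0, 0, 0, 0.4, 0, -0.006, 0, 0, 0.4, 0, 0, 0, 0, 0.4, 0, -0.006, 0, 0, 0.4, 0, 0, 0, 0, 0.4, 0, -0.006, 0, 0, 0.4, 0, 0, 0, 0, 0.4, 0, 0, 0, 0],
)

```text
time_s: 17.5
eef_pos: [0.4899, 0.0029, 0.1358]
tcp_rot: [-2.393, -2.034, 0.001]
force: [-2.8, -0.5, -0.4]
gripper_width: 0.0819
grip_force: 12.0
```

```bash
python3 -c "
from h import *
tk();c=cam('wrist','w13.png');print(caps(c));asc(c,120,260)"
```

```text
t 17.5 p [0.4899 0.0029 0.1358] yawY -9.28 tz [-8.e-04  1.e-04 -1.e+00] F [-2.8 -0.5 -0.4] w 0.0819 gf 12.0
track pivot -24.3 24.3 F fwd/left -1.0 2.7 T [-0.21  0.56  0.  ]
[[274, 0, 35, 56, 772], [242, 190, 70, 46, 986], [496, 244, 16, 32, 403]]
120 ..............................
125 ..............................
130 ..............................
135 ..............................
140 ..............................
145 ..............................
150 ..............................
155 ..............................
160 ..............................
165 ..............................
170 ..............................
175 ..............................
180 ..............................
185 ..............................
190 ...........#..................
195 ........###..###..............
200 .......##.......#.............
205 ......##........##.###...##...
210 ......##........####.......##.
215 .......##......#####........#.
220 ........########.###........#.
225 ............#.....###......##.
230 ...................#########..
235 ......................#.......
240 ..............................
245 ..............................
250 ..............................
255 ..............................
```

Vibration works: the second cap is down the channel. I'll repeat it.

Emit:
servo_tool(
  plan=[0.4, 0, -0.006, 0, 0, 0.4, 0, 0, 0, 0, 0.4, 0, -0.006, 0, 0, 0.4, 0, 0, 0, 0, 0.4, 0, -0.006, 0, 0, 0.4, 0, 0, 0, 0, 0.4, 0, -0.006, 0, 0, 0.4, 0, 0, 0, 0, 0.4, 0, 0, 0, 0],
)

```text
time_s: 18.45
eef_pos: [0.4899, 0.0029, 0.1359]
tcp_rot: [-2.393, -2.034, 0.001]
force: [-3.0, -0.4, -0.8]
gripper_width: 0.0817
grip_force: 12.0
```

```bash
python3 -c "
from h import *
tk();c=cam('wrist','w14.png');print(caps(c));asc(c,120,260)"
```

```text
t 18.45 p [0.4899 0.0029 0.1359] yawY -9.28 tz [-7.e-04  2.e-04 -1.e+00] F [-3.  -0.4 -0.8] w 0.0817 gf 12.0
track pivot -24.3 24.3 F fwd/left -0.9 2.9 T [-0.22  0.52 -0.04]
[[274, 0, 35, 55, 871], [242, 191, 70, 44, 992], [497, 244, 15, 32, 387]]
120 ..............................
125 ..............................
130 ..............................
135 ..............................
140 ..............................
145 ..............................
150 ..............................
155 ..............................
160 ..............................
165 ..............................
170 ..............................
175 ..............................
180 ..............................
185 ..............................
190 ..............................
195 ........###..###..............
200 .......##......##.....##......
205 ......##........##.###...###..
210 ......##........####.......##.
215 .......##......#####........#.
220 ........########.###........#.
225 ..........#.#.....###......##.
230 ...................########...
235 ..............................
240 ..............................
245 ..............................
250 ..............................
255 ..............................
```

Emit:
servo_tool(
  plan=[0.4, -0.01, -0.003, 0, 0, 0.4, 0, -0.003, 0, 0, 0.4, -0.01, -0.006, 0, 0, 0.4, 0, -0.002, 0, 0, 0.4, -0.01, -0.006, 0, 0, 0.4, 0, -0.002, 0, 0, 0.4, -0.01, -0.006, 0, 0, 0.4, 0, 0, 0, 0, 0.4, 0, 0, 0, 0],
)

```text
time_s: 19.4
eef_pos: [0.49, 0.0031, 0.1358]
tcp_rot: [-2.394, -2.034, 0.001]
force: [-1.5, -1.7, -2.7]
gripper_width: 0.0818
grip_force: 12.0
```

```bash
python3 -c "
from h import *
tk();c=cam('wrist','w15.png');print(caps(c));asc(c,120,260)"
```

```text
t 19.4 p [0.49   0.0031 0.1358] yawY -9.28 tz [-5.e-04 -0.e+00 -1.e+00] F [-1.5 -1.7 -2.7] w 0.0818 gf 12.0
track pivot -24.1 24.3 F fwd/left -1.9 1.2 T [-0.29  0.12 -0.03]
[[274, 0, 35, 55, 867], [242, 191, 70, 43, 963], [496, 244, 16, 33, 379]]
120 ..............................
125 ..............................
130 ..............................
135 ..............................
140 ..............................
145 ..............................
150 ..............................
155 ..............................
160 ..............................
165 ..............................
170 ..............................
175 ..............................
180 ..............................
185 ..............................
190 ..............................
195 ........#######...............
200 .......#.......##....#####....
205 ......##........#..##.....##..
210 ......##........####.......##.
215 ......###......####.........#.
220 .......#########..##.......##.
225 ..........#.#.....###.....##..
230 ....................#######...
235 ..............................
240 ..............................
245 ..............................
250 ..............................
255 ..............................
```

Emit:
servo_tool(
  plan=[0.4, -0.01, -0.004, -0.01, 0, 0.4, -0.02, -0.008, -0.02, 0, 0.4, 0, -0.001, 0, 0, 0.4, 0, -0.001, 0, 0, 0.4, -0.01, -0.004, -0.01, 0, 0.4, -0.02, -0.008, -0.02, 0, 0.4, 0, -0.001, 0, 0, 0.4, 0, 0, 0, 0, 0.4, 0, 0, 0, 0],
)

```text
time_s: 20.35
eef_pos: [0.4897, 0.0022, 0.1366]
tcp_rot: [2.393, 2.035, -0.0]
force: [0.1, -1.3, -2.8]
gripper_width: 0.0816
grip_force: 12.0
```

```bash
python3 -c "
from h import *
tk();c=cam('wrist','w16.png');print(caps(c));asc(c,120,260)"
```

```text
t 20.35 p [0.4897 0.0022 0.1366] yawY -9.27 tz [ 0.e+00 -2.e-04 -1.e+00] F [ 0.1 -1.3 -2.8] w 0.0816 gf 12.0
track pivot -25.1 24.4 F fwd/left -1.2 -0.3 T [-0.12 -0.07  0.03]
[[274, 0, 35, 53, 828], [275, 158, 34, 28, 264], [240, 191, 36, 35, 464], [496, 243, 16, 33, 394]]
120 ..............................
125 ..............................
130 ..............................
135 ..............................
140 ..............................
145 ..............................
150 ..............................
155 ..............................
160 ..........................#...
165 .................##........#..
170 .................##........#..
175 .................##.......##..
180 ...................##....#....
185 ..............................
190 ..............................
195 ........##..###...............
200 ......##.......##.............
205 .....##........##.............
210 .....##........##.............
215 ......##.......#..............
220 .......########...............
225 ..............................
230 ..............................
235 ..............................
240 ..............................
245 ..............................
250 ..............................
255 ..............................
```

Emit:
servo_tool(
  plan=[0.4, 0, 0, 0, 0, 0.4, 0, 0, 0, 0, 0.4, 0, 0, 0, 0, 0.4, 0, -0.006, 0, 0, 0.4, 0, 0, 0, 0, 0.4, 0, -0.006, 0, 0, 0.4, 0, 0, 0, 0, 0.4, 0, -0.006, 0, 0, 0.4, 0, 0, 0, 0, 0.4, 0, 0, 0, 0],
)

```text
time_s: 21.4
eef_pos: [0.4902, 0.0029, 0.1358]
tcp_rot: [-2.394, -2.034, 0.0]
force: [0.2, -1.7, -1.9]
gripper_width: 0.082
grip_force: 12.0
```

```bash
python3 -c "
from h import *
tk();c=cam('wrist','w17.png');print(caps(c));asc(c,0,260)"
```

```text
t 21.4 p [0.4902 0.0029 0.1358] yawY -9.28 tz [-1.e-04  0.e+00 -1.e+00] F [ 0.2 -1.7 -1.9] w 0.082 gf 12.0
track pivot -24.3 24.0 F fwd/left -1.7 -0.5 T [-0.4  -0.21 -0.06]
[[274, 0, 35, 84, 1340], [252, 183, 35, 35, 461], [496, 244, 16, 32, 370]]
0 .................##......#....
5 .................#........#...
10 .................##......##...
15 .................#########....
20 .................#########....
25 ...................##....##...
30 ..................##.......#..
35 ..................##.......#..
40 ..................##......##..
45 ..................#########...
50 ...................#######....
55 ..................##....##....
60 .................##.......#...
65 .................#........#...
70 .................##......##...
75 .................#########....
80 ..................#######.....
85 ..............................
90 ..............................
95 ..............................
100 ..............................
105 ..............................
110 ..............................
115 ..............................
120 ..............................
[... 245 characters left out ...]

160 ..............................
165 ..............................
170 ..............................
175 ..............................
180 ..............................
185 ............######............
190 ...........#......##..........
195 ..........#........#..........
200 ..........#........##.........
205 ..........##.......#..........
210 ...........###...###..........
215 ............######............
220 ..............................
225 ..............................
230 ..............................
235 ..............................
240 ..............................
245 ..............................
250 ..............................
255 ..............................
```

Three caps are lined up in the channel. The last one is creeping along the slanted wall, so I'll keep vibrating.

Emit:
servo_tool(
  plan=[0.4, 0, -0.007, 0, 0, 0.4, 0, 0, 0, 0, 0.4, 0, -0.007, 0, 0, 0.4, 0, 0, 0, 0, 0.4, 0, -0.007, 0, 0, 0.4, 0, 0, 0, 0, 0.4, 0, -0.007, 0, 0, 0.4, 0, 0, 0, 0, 0.4, 0, 0, 0, 0, 0.4, 0, 0, 0, 0],
)

```text
time_s: 22.45
eef_pos: [0.4901, 0.0029, 0.1359]
tcp_rot: [2.394, 2.034, 0.0]
force: [0.8, -1.7, -1.5]
gripper_width: 0.0818
grip_force: 12.0
```

Emit:
servo_tool(
  plan=[0.4, 0, 0, 0, 0, 0.4, 0, 0, 0, 0, 0.4, 0, 0, 0, 0, 0.4, 0, 0, 0, 0, 0.4, 0, 0, 0, 0],
)

```text
time_s: 22.95
eef_pos: [0.4899, 0.0029, 0.1359]
tcp_rot: [2.394, 2.034, 0.0]
force: [0.4, -2.2, -2.4]
gripper_width: 0.0819
grip_force: 12.0
```

```bash
python3 -c "
from h import *
tk();c=cam('wrist','w18.png');print(caps(c));asc(c,80,220)"
```

```text
t 22.95 p [0.4899 0.0029 0.1359] yawY -9.28 tz [ 2.e-04  0.e+00 -1.e+00] F [ 0.4 -2.2 -2.4] w 0.0819 gf 12.0
track pivot -24.3 24.3 F fwd/left -2.1 -0.7 T [-0.43 -0.25 -0.01]
[[274, 0, 38, 114, 1812], [496, 244, 16, 33, 410]]
80 ...................#######....
85 ....................##....##..
90 ...................##.......#.
95 ..................##........#.
100 ..................###......##.
105 ...................#########..
110 .....................######...
115 ..............................
120 ..............................
125 ..............................
130 ..............................
135 ..............................
140 ..............................
145 ..............................
150 ..............................
155 ..............................
160 ..............................
165 ..............................
170 ..............................
175 ..............................
180 ..............................
185 ..............................
190 ..............................
195 ..............................
200 ..............................
205 ..............................
210 ..............................
215 ..............................
```

Emit:
servo_tool(
  plan=[0.4, -0.004, -0.001, -0.006, 0, 0.4, -0.009, -0.002, -0.013, 0, 0.4, -0.015, -0.003, -0.02, 0, 0.4, -0.022, -0.004, -0.028, 0, 0.4, -0.03, -0.005, -0.036, 0, 0.4, -0.04, -0.005, -0.044, 0, 0.4, -0.05, -0.005, -0.051, 0, 0.4, -0.06, -0.005, -0.057, 0, 0.4, -0.07, -0.005, -0.061, 0, 0.4, -0.075, -0.005, -0.0625, 0],
  grip_force=15,
)

```text
time_s: 24.0
eef_pos: [0.4762, -0.0565, 0.1862]
tcp_rot: [2.394, 2.034, 0.0]
force: [-0.4, -0.3, -2.2]
gripper_width: 0.082
grip_force: 15.0
```

Emit:
servo_tool(
  plan=[0.4, -0.014, 0.008, 0, 0, 0.4, -0.04, 0.024, 0, 0, 0.4, -0.07, 0.041, 0, 0, 0.4, -0.1, 0.059, 0, 0, 0.4, -0.135, 0.08, 0, 0, 0.4, -0.17, 0.1, 0, 0, 0.4, -0.2, 0.118, 0, 0, 0.4, -0.23, 0.136, 0, 0, 0.4, -0.255, 0.15, 0, 0, 0.4, -0.27, 0.162, 0, 0],
)

```text
time_s: 25.0
eef_pos: [0.5695, -0.2918, 0.185]
tcp_rot: [-2.394, -2.033, 0.001]
force: [1.1, 0.1, -1.3]
gripper_width: 0.0818
grip_force: 15.0
```

Run:
```python
from h import *
to((.5705,-.29,.08),-9.28)
np.set_printoptions(precision=1,suppress=True)
ph=np.radians(22)
a,b=getcams();w=cam('wrist','w19.png')
for n,c in(('a',a),('b',b)):
    hsv=cv2.cvtColor(c['img'],cv2.COLOR_RGB2HSV);m=cv2.inRange(hsv,(105,90,30),(125,255,255))
    z=.06;pts=proj(c,[[*(O+u*x+l*y),zz] for x in(0,.14) for y in(-.017,.03) for zz in(.02,.09)])
    x0,y0=pts.min(0).astype(int);x1,y1=pts.max(0).astype(int)
    print(n,x0,y0,x1,y1)
    for r in m[y0:y1:1,x0:x1:1]: print(''.join('#' if v else '.' for v in r))
s=np.hstack([cv2.resize(a['img'][y:y+100,x:x+100],(400,400),interpolation=cv2.INTER_CUBIC) if k==0 else cv2.resize(b['img'][y:y+100,x:x+100],(400,400),interpolation=cv2.INTER_CUBIC) for k,(x,y) in enumerate([(235,185),(190,180)])])
cv2.imwrite('pics/fin.png',s[:,:,::-1])
```

```text
t 25.0 p [ 0.5695 -0.2918  0.185 ] yawY -9.33 tz [-1.e-03  4.e-04 -1.e+00] F [ 1.1  0.1 -1.3] w 0.0818 gf 15.0
cmd [0.0024 0.001  0.1312] roll -0.0017951734228979666
a 264 203 306 267
..........................................
..........................................
..........................................
..........................................
..........................................
..........................................
..........................................
..........................................
..........................................
..........................................
..........................................
..........................................
..........................................
..........................................
..........................................
..........................................
..........................................
..........................................
..........................................
..........................................
..........................................
.............
[... 4481 characters left out ...]
........................
........#......##..................................
........##....##...................................
.........######....................................
..........#####....................................
............#......................................
...................................................
...................................................
...................................................
...................................................
...................................................
...................................................
...................................................
...................................................
```

All four caps lie flat in a row in the channel. I'm setting the tray down; pressing the tongue tip on the bench should level it.

Emit:
servo_tool(
  plan=[0.4, 0, 0, 0.015, 0, 0.4, 0, 0, 0.035, 0, 0.4, 0, 0, 0.06, 0, 0.4, 0, 0, 0.085, 0, 0.4, 0, 0, 0.11, 0, 0.4, 0, 0, 0.125, 0, 0.4, 0, 0, 0.133, 0, 0.4, 0, 0, 0.1375, 0],
  grip_force=8,
)

```text
time_s: 25.95
eef_pos: [0.5692, -0.2894, 0.0753]
tcp_rot: [-2.393, -2.035, 0.0]
force: [1.0, 0.2, -2.3]
gripper_width: 0.082
grip_force: 8.0
```

Emit:
servo_tool(
  plan=[0.4, 0, 0, 0.003, 0, 0.4, 0, 0, 0.006, 0, 0.4, 0, 0, 0.01, 0, 0.4, 0, 0, 0.014, 0, 0.4, 0, 0, 0.018, 0, 0.4, 0, 0, 0.022, 0, 0.4, 0, 0, 0.026, 0, 0.4, 0, 0, 0.03, 0, 0.4, 0, 0, 0.034, 0],
)

```text
time_s: 26.85
eef_pos: [0.5696, -0.2903, 0.0491]
tcp_rot: [2.393, 2.033, 0.0]
force: [-0.3, -3.5, 2.3]
gripper_width: 0.082
grip_force: 8.0
```

```bash
python3 -c "
from h import *
to((.5705,-.29,.043),-9.28);c=cam('wrist','w20.png');print(edge(c))"
```

```text
t 26.85 p [ 0.5696 -0.2903  0.0491] yawY -9.29 tz [ 0.001  -0.0011 -1.    ] F [-0.3 -3.5  2.3] w 0.082 gf 8.0
cmd [0.0005 0.001  0.0077] roll -0.0002864896273873675
[[278, 118, 33, 27, 858], [194, 147, 45, 9, 331], [210, 182, 32, 33, 646]]
```

Emit:
servo_tool(
  plan=[0.4, 0, 0, 0.002, 0, 0.4, 0, 0, 0.004, 0, 0.4, 0, 0, 0.006, 0, 0.4, 0, 0, 0.0075, 0, 0.4, 0, 0, 0.0083, 0, 0.4, 0, 0, 0.0083, 0],
  grip_force=5,
)

```text
time_s: 27.5
eef_pos: [0.5692, -0.2897, 0.0424]
tcp_rot: [-2.394, -2.034, 0.0]
force: [-3.8, 0.1, 4.9]
gripper_width: 0.0816
grip_force: 5.0
```

```bash
python3 -c "
from h import *
to((.5705,-.29,.043),-9.28);c=cam('wrist','w21.png');print(edge(c))"
```

```text
t 27.5 p [ 0.5692 -0.2897  0.0424] yawY -9.28 tz [-2.e-04  1.e-04 -1.e+00] F [-3.8  0.1  4.9] w 0.0816 gf 5.0
cmd [-0.0001  0.0016 -0.0007] roll -5.6699704098636e-05
[[279, 111, 35, 29, 968], [191, 141, 70, 19, 985], [275, 140, 37, 10, 268], [210, 183, 35, 36, 895]]
```

Emit:
servo_tool(
  plan=[0.78, 0, 0, 0, 0, 0.8, 0, 0, 0, 0, 0.82, 0, 0, 0, 0, 0.86, 0, 0, 0, 0, 0.9, 0, 0, 0, 0, 0.95, 0, 0, 0, 0, 1, 0, 0, 0, 0, 1, 0, 0, 0, 0],
  grip_force=3,
)

```text
time_s: 28.35
eef_pos: [0.5693, -0.2897, 0.042]
tcp_rot: [2.394, 2.034, 0.0]
force: [-0.0, -0.3, -0.1]
gripper_width: 0.0928
grip_force: 0.0
```

```bash
python3 -c "
from h import *
to((.5705,-.29,.043),-9.28);c=cam('wrist','w22.png');print(edge(c))"
```

```text
t 28.35 p [ 0.5693 -0.2897  0.042 ] yawY -9.28 tz [ 0.  0. -1.] F [-0.  -0.3 -0.1] w 0.0928 gf 0.0
cmd [-0.0001  0.0015 -0.0012] roll -1.2425887555354928e-05
[[279, 111, 35, 28, 962], [192, 141, 68, 19, 973], [269, 141, 43, 11, 275], [211, 182, 43, 37, 1109]]
```

Emit:
servo_tool(
  plan=[1, 0, 0, -0.01, 0, 1, 0, 0, -0.03, 0, 1, 0, 0, -0.06, 0, 1, 0, 0, -0.1, 0, 1, 0, 0, -0.14, 0, 1, 0, 0, -0.18, 0, 1, 0, 0, -0.2, 0, 1, 0, 0, -0.2, 0],
)

```text
time_s: 29.2
eef_pos: [0.57, -0.2901, 0.2053]
tcp_rot: [2.391, 2.032, 0.002]
force: [0.5, -0.1, 0.1]
gripper_width: 0.0931
grip_force: 0.0
```

Run:
```python
from h import *
to(None);a,b=getcams();w=cam('wrist')
f=lambda c,x,y:cv2.resize(c['img'][y:y+100,x:x+100],(300,300),interpolation=cv2.INTER_CUBIC)
t=np.vstack([np.hstack([f(a,235,185),f(b,190,180)]),np.hstack([f(b,245,90),cv2.resize(w['img'][60:260,170:370],(300,300))])])
cv2.imwrite('pics/fin2.png',t[:,:,::-1])
```

```text
t 29.2 p [ 0.57   -0.2901  0.2053] yawY -9.28 tz [ 0.0037 -0.0021 -1.    ] F [ 0.5 -0.1  0.1] w 0.0931 gf 0.0
```

View pics/fin2.png

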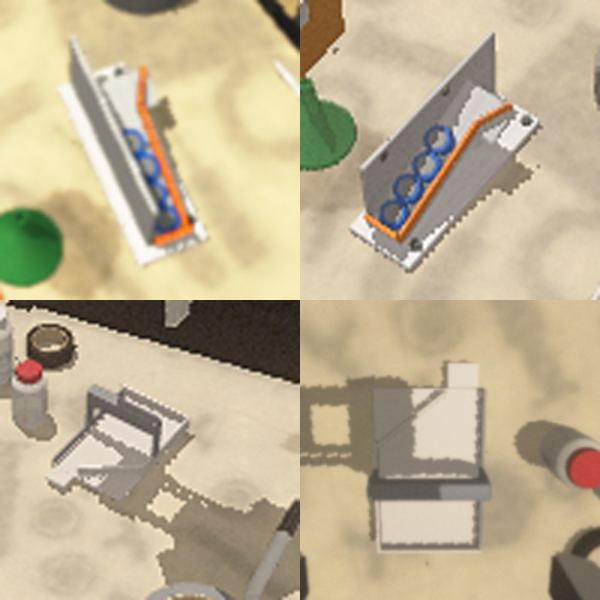

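The final view shows four caps flat in single file in the channel. The empty tray stands flat on the bench away from the track, and the bottle and funnel are unmoved.

```bash
python3 -c "
from station import *
print(hand_in())"
```

```text
the job is handed in; nothing more can be done
None
```

The job is handed in: all four caps lie flat in single file in the channel, the empty tray stands flat on the bench away from the track, and the gripper touched no caps. I gripped the handle across its 82 mm length instead of the suggested 12 mm, and shook the tray at up to about 30° to free wedged caps.

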